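# Hold a tube stub through the slot of a railing foot plate for tacking

## Task

A railing foot plate is clamped up on two channels on the welding table, ready for its post stub to be tacked in. Pick up the rectangular tube stub, pass it down through the slot in the plate until about 15 mm of it sticks out below the plate's underside, and finish still holding it there in the gripper, upright and still, so that it can be tacked. Leave the other pieces on the table where they are.

Things in the scene. Friction and masses are not known exactly. Their poses are not given: they have to be found in the camera images.
- stub: The part to fit: 140 mm of straight rectangular steel tube, 20 x 50 mm outside, 3 mm wall, open-ended, bright, about 0.4 kg, standing loose on its end. The tallest of three loose tube pieces and the only oblong one; the other two stand 110 to 145 mm away on its +x and -x sides. Origin: centre of its lower end; x across the 20 mm side, y along the 50 mm side, z up the tube.
- slot (a point): Centre of the slot, level with the plate's top face, 62 mm above the table; x, y as foot_plate. The slot goes through the level 12 mm plate and is 22 mm along x by 52 mm along y (2 mm more than the stub each way; either way round fits). Upper edges bevelled at 45 degrees: 30 x 60 mm at the top face, 22 x 52 mm from 4 mm down to the underside. Below it: 50 mm of free air to the table.
- foot_plate: Fixed fit-up: bare steel plate, 150 mm along x, 180 mm along y, slot in its middle, clamped on two channels 50 mm high that run along x under its y edges. A G-clamp on each y edge, 68 to 122 mm from the slot's centre along y and 30 mm off it along x, reaches 138 mm above the table. Origin: on the table under the slot's centre; z up.
- round_stub: Bystander: piece of round steel tube, 42 mm in diameter, 70 mm tall, standing on the table. Origin: centre of its lower end.
- square_stub: Bystander: piece of square steel tube, 35 x 35 mm, 80 mm tall, standing on the table. Origin: centre of its lower end.
- stop_bar: Bystander: dark steel stop bar for the table, 150 x 30 x 25 mm, with two oblong slots, lying to one side. Origin: centre of its underside, long side along x.
- hammer: Bystander: hammer lying on the table to the other side, handle along its x axis.
Things that resemble listed ones, but are neither listed nor needed, are in the scene too. What is shaped like the stub but purple is not meant.

How it is judged:
By the outcome, as a careful person would: the job done as asked, in the order asked, and still so for the second after the job is handed in, while the arm keeps its last pose, push and grip.
It also fails if it takes over 43 s, if anything falls off the work surface, if the arm or the gripper's body presses on something with over 40 N, if the wrist force passes 120 N, or if a joint passes its speed limit or range.

## Robot

A 6-joint arm with a two-finger parallel gripper is mounted at the origin on the work surface. World frame = base frame: x ahead of the robot, y to its left, z up, the work surface at z = 0. Lengths are in mm, angles in rad, forces in N, time in s.
With the tool pointing down it reaches from about 425 to 925 mm from the base axis. Payload 12.5 kg.
Tool frame: the origin (TCP) lies on the centre line of the jaws, within the pads' length; the fingertips stand 17 mm ahead of it and the grasp point (between the pads) lies 2 mm behind it; z points along the fingers, y is the direction in which the jaws open and shut (so a half turn about z gives the same grasp; the last joint's range is limited). The gripper opens to 85 mm and grips with 20 to 120 N. Pads are 22 mm wide; open, the fingers measure 114 mm over their backs; the gripper's body (76 mm by 85 mm) begins 54 mm behind the grasp point. The pads swing forward as they close: fully open they stand 13 mm farther back than shut.
Start: joints at [-1.375, 0.491, 1.559, -0, 1.092, -0.106], TCP at [185.797, -596.76, 248.327] pointing down, gripper open.
Joint ranges: [-3.1, 3.1], [-0.84, 2.19], [0.05, 2.79], [-1.13, 4.28], [0.06, 2.93], [-2.69, 2.69]. Speed limits (rad/s): [2.22, 2.22, 2.79, 3.14, 3.14, 3.14].

## Interface

Orientations are given as a rotation vector (axis times angle).
In Python, from bench import readout, imaging, job gives the robot as it stands. The module is installed in compiled form; this text tells all that it offers.
- The arm moves only by the shell command python3 -m jog 'ROWS' [OPENING] [FORCE]. ROWS is JSON, one flat list of numbers, 4 for each row, row after row: the shift along the tool's x, y, z in m, then the turn about the tool's z in rad. A call has 1 to 20 rows; each row shifts and turns the pose as measured when the row begins, along the tool's axes as they then stand; what a row does not reach is not made up. A row lasts 1/10 s, in which the tool goes at most 50 mm and 8.59 degrees, less where a joint would pass 70% of its speed; a pose out of reach is approached as far as the arm can. A call with a gripper value outside its range is refused whole. OPENING is the closure, from 0 (fully open) to 1 (shut), set as the call begins (- or left out, the last holds). The fingers move at their own pace and stop on an object; FORCE is the grip in N (left out, the last holds). Time passes only in rows, so rows that do not move let the fingers close. It gives the time, the measured TCP pose, the force and the opening at its end, in the units of the state.
- readout.state(): the state, without advancing time (a new reading comes with each control period).
- imaging.grab_frame(name): name is "scene" or "top"; returns a dict with "img" (420x560x3 uint8, red, green, blue), "camera_matrix" (3x3 intrinsics, pixels), "rvec" (rotation vector, rad) and "tvec" (3), from world to camera coordinates, as OpenCV has them. Camera axes: x right, y down, z forward; pixel columns grow to the right and rows downward; lengths in mm; the calibration is good to about 2 mm. A picture is of the moment at which its call begins. There is no depth.
- job.hand_in(): hands the job in, once; it reports no verdict.
The state is a dict: "t": time; "q": joint angles; "joint_vel": joint speeds; "joint_torque": joint torques, N m; "tool_pos": TCP position; "tool_rot": TCP orientation; "force": force on the tool from outside, world axes, zero at the start; "moment": the same for the moment, N m; "grip_width": opening from 0.0 (shut) to 1.0 (fully open).
Only numpy, scipy, OpenCV 4.12 (cv2) and the standard library are available. Lean on these libraries where they do the work, as an engineer would, in place of code of your own. Each camera call takes 0.05 s, during which the arm holds its last target. There are 200 camera calls.

## Working session

There is one attempt and no reset: what is moved stays moved. The work goes in short steps, Python scripts to look and compute and a shell command to move; the robot and the scene stay as the last step left them, time stands still between calls to the robot, and variables do not carry over. Pictures are saved under pics/ and viewed, about 8 in all and at most 12, crops included, and the job is handed in when it is done.

```bash
mkdir -p pics; cat > h.py <<'E'
import numpy as np, cv2
from bench import readout, imaging, job
def grab(name,fn=None):
    f=imaging.grab_frame(name)
    im=cv2.cvtColor(f["img"],cv2.COLOR_RGB2BGR)
    if fn: cv2.imwrite("pics/"+fn,im)
    return f,im
def ray(f,uv,z):
    K=np.array(f["camera_matrix"],float);R=cv2.Rodrigues(np.array(f["rvec"],float))[0];t=np.array(f["tvec"],float).ravel()
    c=-R.T@t; d=R.T@np.linalg.inv(K)@np.array([uv[0],uv[1],1.]); return c+d*(z-c[2])/d[2]
def proj(f,P):
    return cv2.projectPoints(np.array(P,float).reshape(-1,1,3),np.array(f["rvec"],float),np.array(f["tvec"],float),np.array(f["camera_matrix"],float),None)[0].reshape(-1,2)
def crop(im,u0,v0,u1,v1,s,fn): cv2.imwrite("pics/"+fn,cv2.resize(im[v0:v1,u0:u1],None,fx=s,fy=s,interpolation=cv2.INTER_CUBIC))
E
python3 - <<'E'
from h import *
for n in("scene","top"):
    f,im=grab(n,n+"1.png");R=cv2.Rodrigues(np.array(f["rvec"],float))[0];print(n,-R.T@np.array(f["tvec"]).ravel(),R[2],f["camera_matrix"][0][0])
s=readout.state();print({k:np.round(s[k],3) for k in s})
E
```

```text
scene [1158.83905915  339.05241916 1044.39521017] [-0.5028591  -0.27042077 -0.82097828] 406.09459533894375
top [ 340.86548482   -2.52449109 1693.21953941] [ 1.19139844e-01  3.96801275e-04 -9.92877404e-01] 540.0633538499344
{'t': np.float64(0.1), 'q': array([-1.375,  0.491,  1.559,  0.   ,  1.092, -0.106]), 'joint_vel': array([ 0.001, -0.001, -0.002, -0.001, -0.002,  0.001]), 'joint_torque': array([ 2.0000e-03, -6.1945e+01, -2.6202e+01, -0.0000e+00,  3.0000e-03,
        0.0000e+00]), 'tool_pos': array([ 185.774, -596.56 ,  247.789]), 'tool_rot': array([-3.105, -0.472,  0.   ]), 'force': array([ 0.363, -0.111, -0.294]), 'moment': array([ 0.037, -0.007,  0.009]), 'grip_width': np.float64(0.997)}
```

View pics/scene1.png

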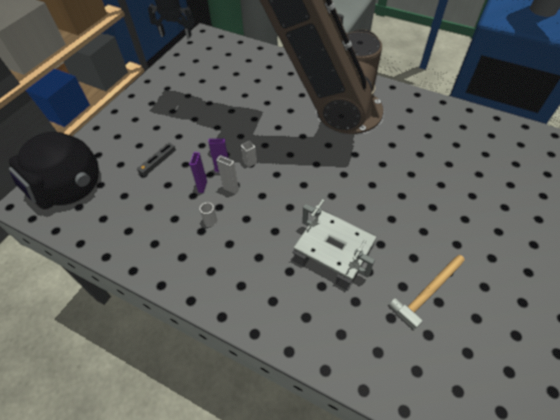

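View pics/top1.png

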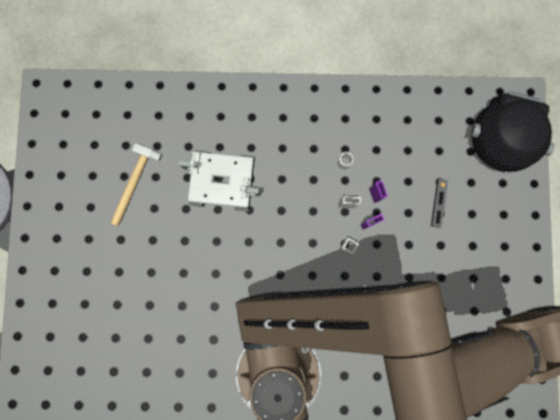

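Scene view: the bright oblong tube is at (228,175), with top-view rim at (351,201). It could be confused with the purple tubes at scene (198,172) and (219,152), the square stub at (249,154) or the round stub at (207,214). I choose the bright oblong one. The slot is at top (221,179). I'll check both in close crops.

```bash
python3 - <<'E'
from h import *
f,a=grab("top");g,b=grab("scene")
c1=cv2.resize(a[140:260,320:400],None,fx=5,fy=5,interpolation=cv2.INTER_CUBIC)
c2=cv2.resize(a[140:220,175:270],None,fx=4,fy=4,interpolation=cv2.INTER_CUBIC)
cv=np.zeros((600,800,3),np.uint8);cv[:600,:400]=c1;cv[:320,400:780]=c2
cv2.imwrite("pics/crop1.png",cv)
# stub top rim: bright mask around (351,201)
hsv=cv2.cvtColor(a,cv2.COLOR_BGR2HSV)
def blobs(x0,y0,x1,y1,m,z):
    c,_=cv2.findContours(m[y0:y1,x0:x1].copy(),cv2.RETR_EXTERNAL,cv2.CHAIN_APPROX_NONE)
    for k in c:
        if cv2.contourArea(k)<25: continue
        k=k+np.array([x0,y0]); P=np.array([ray(f,p[0],z)[:2] for p in k],np.float32)
        print(z,cv2.minAreaRect(k),'world',cv2.minAreaRect(P))
m=((hsv[...,1]<50)&(hsv[...,2]>135)).astype(np.uint8)
blobs(335,185,366,215,m,140); blobs(335,145,366,175,m,70); blobs(335,230,366,258,m,80)
blobs(180,140,265,215,m,62)
d=(hsv[...,2]<110).astype(np.uint8); blobs(208,168,234,190,d,62)
E
```

```text
140 ((350.0, 199.5), (29.0, 30.0), 90.0) world ((519.775634765625, -198.02978515625), (84.48575592041016, 88.13569641113281), 0.9788627028465271)
70 ((350.0, 159.5), (29.0, 30.0), 90.0) world ((650.7244262695312, -206.59500122070312), (89.8825454711914, 92.95648193359375), 0.9859736561775208)
80 ((350.0, 239.5), (19.0, 30.0), 90.0) world ((406.62750244140625, -205.77297973632812), (56.479469299316406, 90.27179718017578), 0.9761606454849243)
62 ((222.0, 177.0), (74.0, 84.0), 90.0) world ((591.9886474609375, 184.47763061523438), (228.6317901611328, 259.4847412109375), 0.992057204246521)
62 ((217.5, 178.5), (5.0, 9.0), 90.0) world ((586.216796875, 196.9602508544922), (15.434441566467285, 27.510473251342773), 0.9846703410148621)
```

View pics/crop1.png

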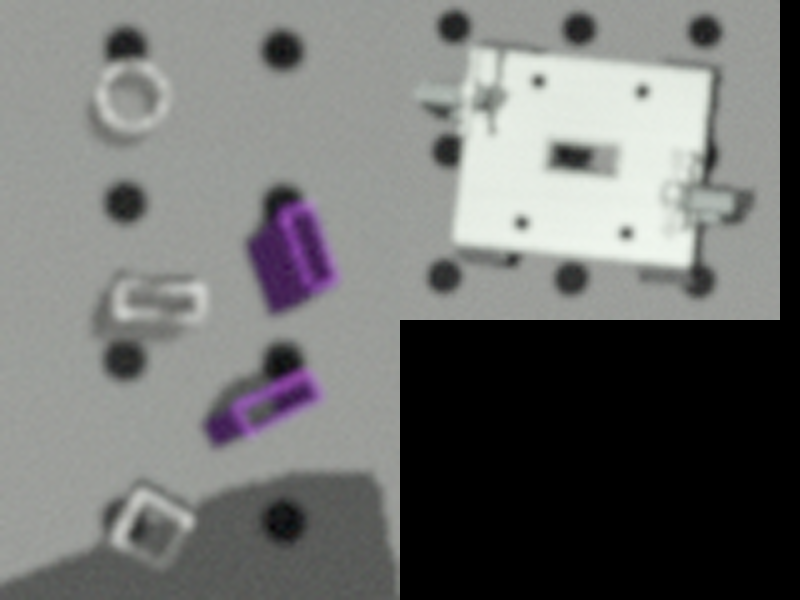

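Crop: the chosen piece is a bright oblong rim at crop (161,301), which is top pixel (352,200). The plate's slot is at about (220.8,179.5), turned about 5° in the picture. My threshold was too low, so I'll raise it and measure again.

```bash
cat >> h.py <<'E'
def big(im,x0,y0,x1,y1,lo,s=6,chan=None):
    g=cv2.resize(cv2.cvtColor(im[y0:y1,x0:x1],cv2.COLOR_BGR2GRAY),None,fx=s,fy=s,interpolation=cv2.INTER_CUBIC)
    m=(g>lo).astype(np.uint8)
    c,_=cv2.findContours(m,cv2.RETR_EXTERNAL,cv2.CHAIN_APPROX_NONE); k=max(c,key=cv2.contourArea)
    return (k.reshape(-1,2)+.5)/s-.5+np.array([x0,y0]),m
def wrect(f,p,z):
    return cv2.minAreaRect(np.array([ray(f,q,z)[:2] for q in p],np.float32))
E
python3 - <<'E'
from h import *
f,a=grab("top");g,b=grab("scene")
for n,x0,y0,x1,y1,z in(("stub",338,190,366,211,140),("round",335,148,358,172,70),("square",336,232,364,258,80),("plate",180,140,265,215,62)):
  for lo in (160,180,200):
    p,m=big(a,x0,y0,x1,y1,lo)
    r=wrect(f,p,z);print(n,lo,np.round(r[0],1),np.round(r[1],1),round(r[2],1))
gr=255-a
for lo in(50,70,90):
    p,m=big(gr,206,166,236,192,lo);r=wrect(f,p,62);print("slot",lo,np.round(r[0],1),np.round(r[1],1),round(r[2],1))
gg=cv2.cvtColor(a,cv2.COLOR_BGR2GRAY);print(gg[192:209:1,342:364:1])
print(gg[172:188,210:232])
crop(b,180,120,400,285,3.6,"crop2.png")
E
```

```text
stub 160 [ 517.6 -220.8] [26.4 26.3] 13.5
stub 180 [ 519.8 -224.6] [20.  12.7] 17.0
stub 200 [ 525.7 -225. ] [6.1 3.7] 49.8
round 160 [ 652.1 -195.5] [42.5 48.3] 6.9
round 180 [ 645.  -179.1] [25.9  8. ] 28.4Traceback (most recent call last):
  File "<stdin>", line 5, in <module>
  File "h.py", line 17, in big
    c,_=cv2.findContours(m,cv2.RETR_EXTERNAL,cv2.CHAIN_APPROX_NONE); k=max(c,key=cv2.contourArea)
                                                                       ~~~^^^^^^^^^^^^^^^^^^^^^^^
ValueError: max() iterable argument is empty
```

```bash
python3 - <<'E'
from h import *
f,a=grab("top");g,b=grab("scene")
for n,x0,y0,x1,y1,z in(("stub",338,190,366,211,140),("round",335,148,358,172,70),("square",336,232,364,258,80),("plate",180,140,265,215,62)):
  for lo in (140,147,154,):
    p,m=big(a,x0,y0,x1,y1,lo)
    r=wrect(f,p,z);print(n,lo,np.round(r[0],1),np.round(r[1],1),round(r[2],1))
gr=255-a
for lo in(50,70,90):
    p,m=big(gr,206,166,236,192,lo);r=wrect(f,p,62);print("slot",lo,np.round(r[0],1),np.round(r[1],1),round(r[2],1))
gg=cv2.cvtColor(a,cv2.COLOR_BGR2GRAY);print(gg[192:209:1,340:364:1])
crop(b,180,120,400,285,3.6,"crop2.png")
E
```

```text
stub 140 [ 518.3 -202.5] [60.7 81.2] 1.0
stub 147 [ 518.3 -202.5] [60.7 81.2] 1.0
stub 154 [ 518.5 -211.2] [60.7 63.9] 1.0
round 140 [ 650.5 -194.3] [74.7 69.9] 0.3
round 147 [ 650.5 -194.3] [74.7 69.9] 0.3
round 154 [ 652.5 -200.1] [63.7 48.8] 69.7
square 140 [ 403.9 -204.3] [52.5 83.7] 1.0
square 147 [ 404.4 -204.3] [51.5 83.7] 1.0
square 154 [ 405.6 -204.3] [49.  83.7] 1.0
plate 140 [592.  184.5] [231.2 262.1] 1.0
plate 147 [592.  184.5] [231.2 262.1] 1.0
plate 154 [575.1 194.1] [200.9 236.8] 2.1
slot 50 [584.9 189.1] [57.8 27.9] 85.7
slot 70 [584.5 189.5] [53.5 24.5] 85.6
slot 90 [584.5 189.9] [49.6 22.2] 84.6
[[156 158 154 154 152 154 154 156 154 156 154 156 156 155 155 154 154 156
  156 152 156 158 157 156]
 [156 155 154 150 146 152 153 155 156 155 157 155 153 157 155 155 156 155
  154 155 157 154 154 154]
 [151 153 144 132 125 136 143 146 148 147 148 146 148 146 146 146 145 147
  149 151 157 155 156 154]
 [155 150 138 129 130 138 146 143 136 131 129 128 127 126 125 125 127 127
  139 152 154 156 155 155]
 [153 145 133 144 161 163 162 154 143 135 129 130 132 137 141 146 146 151

[... 539 characters left out ...]
09 144 182 201 195 180 169 165 165 161 150 138 126 123 128 137 148
  156 177 187 170 155 155]
 [104 112 132 161 180 178 166 156 158 157 153 152 137 130 137 148 165 173
  181 182 178 163 156 154]
 [106 113 121 131 140 137 130 127 129 131 134 128 128 123 133 144 155 163
  171 170 164 158 152 155]
 [110 113 119 119 121 120 118 119 116 118 120 116 118 119 122 128 137 145
  152 155 159 155 156 156]
 [114 116 115 116 115 118 117 117 118 116 118 119 117 117 120 128 133 145
  151 154 155 157 155 156]
 [129 120 109 110 105 111 109 112 117 121 125 123 125 123 129 136 147 152
  156 155 156 155 154 154]
 [136 121  97  84  83  82  86  97 116 129 136 138 138 141 147 149 153 157
  155 153 157 155 156 156]]
```

View pics/crop2.png

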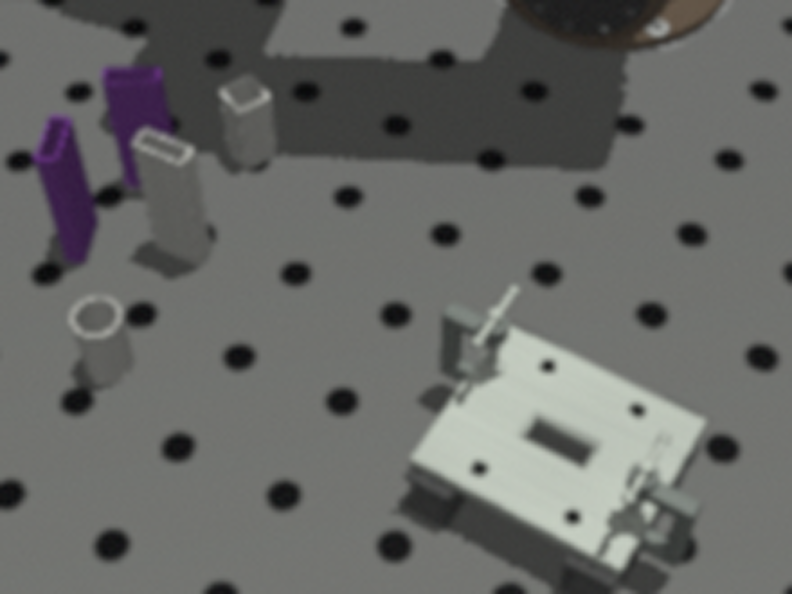

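Crop 2: the stub rim is at scene (225,161) in full-image pixels. It stands upright and clear, with the purple pieces behind it. In the top view its rim walls run through u=343.3..360, v about 196.7..202.1 on the left and 197.4..203.2 on the right. I'll compute its pose with a cross-check from the scene view, and turn the wrist at the same time.

```bash
python3 -m jog '[0,0,0,-0.149,0,0,0,-0.149,0,0,0,-0.149,0,0,0,-0.149,0,0,0,-0.149,0,0,0,-0.149,0,0,0,-0.149,0,0,0,-0.149]' 0 60
cat >> h.py <<'E'
from scipy.spatial.transform import Rotation as Ro
def resid(x,y,z,yaw):   # to target TCP (mm), tool y at yaw deg; in tool axes, mm / rad
    s=readout.state();R=Ro.from_rotvec(s["tool_rot"]).as_matrix()
    d=R.T@(np.array([x,y,z])-s["tool_pos"]); cur=np.arctan2(R[1,1],R[0,1])
    dy=(np.radians(yaw)-cur+np.pi/2)%np.pi-np.pi/2
    print("t",round(float(s["t"]),2),"pos",np.round(s["tool_pos"],1),"tooly deg",round(float(np.degrees(cur)),2),"tilt",np.round(R[:,2],3),"shift",np.round(d,1),"turn",round(-float(dy),4),"F",np.round(s["force"],1),"w",round(float(s["grip_width"]),3))
E
python3 - <<'E'
from h import *
f,a=grab("top");g,b=grab("scene")
T=[(343.3,196.7),(360,197.4),(360,203.2),(343.3,202.1)]
P=np.array([ray(f,p,140) for p in T]);c=P.mean(0);print("top",np.round(P[:,:2],1).tolist(),c)
d=(P[0]+P[3]-P[1]-P[2]);print(np.degrees(np.arctan2(d[1],d[0])))
S=[(180+u/3.6,120+v/3.6) for u,v in[(134,134),(150,128),(193,150),(177,163)]]
Q=np.array([ray(g,p,140) for p in S]);print("scene",np.round(Q[:,:2],1).tolist(),Q.mean(0))
print("proj top centre in scene crop",(proj(g,c)-[180,120])*3.6, "slot",(proj(g,[584.7,189.5,62])-[180,120])*3.6)
print("scene slot",np.mean([ray(g,(180+u/3.6,120+v/3.6),62) for u,v in[(523,435),(543,415),(598,446),(580,467)]],axis=0))
resid(518,-203,248,-4.3)
E
```

```text
t: 1.2
tool_pos: [185.8, -596.6, 248.1]
tool_rot: [-2.291, -2.149, -0.0]
force: [-0.1, -0.4, 0.5]
grip_width: 0.999
top [[527.5, -178.5], [526.3, -226.8], [509.4, -226.8], [511.7, -178.5]] [ 518.70261956 -202.66487985  140.        ]
87.87626039633771
scene [[520.8, -230.4], [509.2, -222.0], [514.1, -177.1], [532.1, -181.4]] [ 519.05646331 -202.74021014  140.        ]
proj top centre in scene crop [[163.6740319  143.39286047]] slot [[561.11988502 436.66290397]]
scene slot [588.04753887 190.68837048  62.        ]
t 1.3 pos [ 185.8 -596.6  248.1] tooly deg -3.89 tilt [-0.  0. -1.] shift [4.152e+02 3.047e+02 2.000e-01] turn 0.0071 F [-0.  -0.  -0.5] w 0.998
```

```bash
python3 -m jog '[0.0346,0.0254,0,0,0.0346,0.0254,0,0,0.0346,0.0254,0,0,0.0346,0.0254,0,0,0.0346,0.0254,0,0,0.0346,0.0254,0,0,0.0346,0.0254,0,0,0.0346,0.0254,0,0,0.0346,0.0254,0,0,0.0346,0.0254,0,0,0.0346,0.0254,0,0,0.0346,0.0254,0,0,0,0,0,0]'
python3 - <<'E'
from h import *
resid(518.8,-202.7,113,-4.3)
f,a=grab("top");g,b=grab("scene")
cv=np.hstack([cv2.resize(a[150:270,310:410],None,fx=4,fy=4,interpolation=3),cv2.resize(b[90:210,170:270],None,fx=4,fy=4,interpolation=3)]);cv2.imwrite("pics/c3.png",cv)
E
```

```text
t: 2.6
tool_pos: [541.7, -199.3, 248.4]
tool_rot: [2.371, 2.056, 0.001]
force: [-1.2, -0.6, 0.4]
grip_width: 0.999
t 2.6 pos [ 541.7 -199.3  248.4] tooly deg -8.15 tilt [ 0.003 -0.002 -1.   ] shift [ -6.3 -22.7 135.3] turn -0.0672 F [-1.2 -0.6  0.4] w 0.999
```

View pics/c3.png

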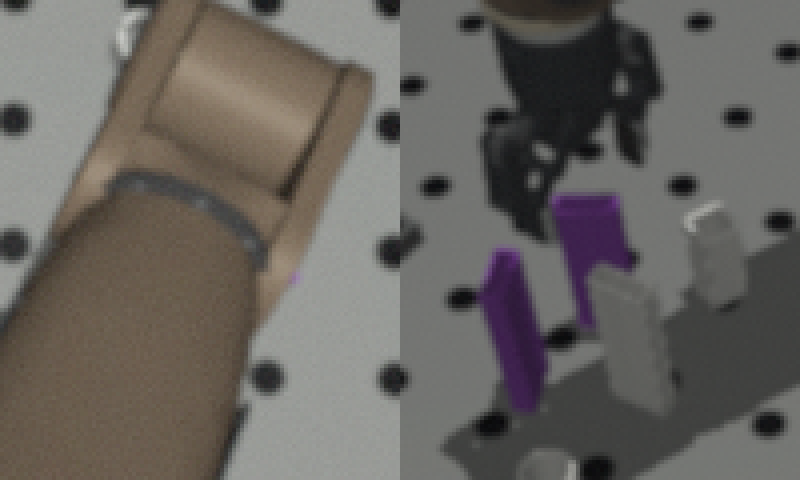

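The view shows the gripper open above the stub group, with the stub at crop-right (628,330) and nothing disturbed. I'll correct the offset first, then descend.

```bash
python3 -m jog '[-0.003,-0.011,0.01,-0.034,-0.003,-0.011,0.01,-0.034,0,0,0,0]'
python3 - <<'E'
from h import *
resid(518.8,-202.7,113,-4.3)
E
```

```text
t: 3.0
tool_pos: [514.7, -207.3, 227.9]
tool_rot: [2.308, 2.126, -0.001]
force: [-0.6, -0.3, -0.9]
grip_width: 1.002
t 3.0 pos [ 514.7 -207.3  227.9] tooly deg -4.71 tilt [ 0.002 -0.003 -1.   ] shift [  5.3   3.5 114.9] turn -0.0071 F [-0.6 -0.3 -0.9] w 1.002
```

```bash
python3 -m jog '[0.005,0.003,0.01,0,0,0,0.02,0,0,0,0.02,0,0,0,0,0,0,0,0,0]'
python3 - <<'E'
from h import *
resid(518.8,-202.7,113,-4.3)
E
```

```text
t: 3.5
tool_pos: [519.5, -205.1, 177.4]
tool_rot: [2.32, 2.107, 0.001]
force: [0.7, -0.4, 0.7]
grip_width: 0.999
t 3.5 pos [ 519.5 -205.1  177.4] tooly deg -5.51 tilt [ 0.005 -0.005 -1.   ] shift [ 2.6 -1.3 64.3] turn -0.0211 F [ 0.7 -0.4  0.7] w 0.999
```

```bash
python3 -m jog '[0.002,-0.001,0.01,-0.02,0,0,0.015,0,0,0,0.015,0,0,0,0.013,0,0,0,0.01,0,0,0,0,0,0,0,0,0]'
python3 - <<'E'
from h import *
resid(518.8,-202.7,113,-4.3)
g,b=grab("scene");cv2.imwrite("pics/c4.png",cv2.resize(b[90:240,150:300],None,fx=4,fy=4,interpolation=3))
E
```

```text
t: 4.2
tool_pos: [521.1, -203.6, 114.4]
tool_rot: [2.291, 2.13, 0.004]
force: [-0.4, -0.1, -0.2]
grip_width: 1.0
t 4.2 pos [ 521.1 -203.6  114.4] tooly deg -4.18 tilt [ 0.011 -0.008 -1.   ] shift [ 0.7 -2.4  1.4] turn 0.0021 F [-0.4 -0.1 -0.2] w 1.0
```

View pics/c4.png

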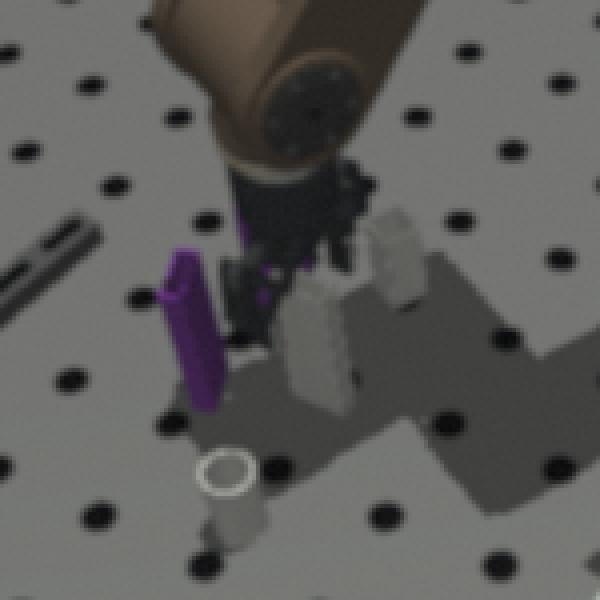

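```bash
python3 - <<'E'
from h import *
g,b=grab("scene")
for P in([518.8,-202.7,140],[518.8,-202.7,0],[570,-207,100],[472,-199,100],[521,-203.6,170]): print(P,(proj(g,P)-[150,90])*4)
E
```

```text
[518.8, -202.7, 140] [[301.75071243 279.39724743]]
[518.8, -202.7, 0] [[324.70130829 395.09662366]]
[570, -207, 100] [[267.83180271 359.17079578]]
[472, -199, 100] [[344.49127463 275.34340377]]
[521, -203.6, 170] [[293.60296063 253.27664632]]
```

Projections match the picture, with the stub between the fingers. I'll centre the gripper and close.

```bash
python3 -m jog '[0.0005,-0.002,0.001,0,0,0,0,0,0,0,0,0]'; python3 -m jog '[0,0,0,0,0,0,0,0,0,0,0,0,0,0,0,0,0,0,0,0,0,0,0,0,0,0,0,0,0,0,0,0]' 1 80
python3 - <<'E'
from h import *
resid(518.8,-202.7,113,-4.3)
E
```

```text
t: 4.6
tool_pos: [519.4, -203.1, 114.8]
tool_rot: [2.289, 2.128, 0.006]
force: [-0.6, -0.2, 0.8]
grip_width: 1.004
t: 5.4
tool_pos: [519.6, -203.2, 115.4]
tool_rot: [2.289, 2.128, 0.006]
force: [0.2, 0.5, 0.8]
grip_width: 0.22
t 5.4 pos [ 519.6 -203.2  115.4] tooly deg -4.17 tilt [ 0.014 -0.01  -1.   ] shift [ 0.5 -0.9  2.4] turn 0.0023 F [0.2 0.5 0.8] w 0.22
```

```bash
python3 -m jog '[0,0,-0.01,0,0,0,-0.02,0,0,0,-0.02,0,0,0,-0.02,0,0,0,-0.02,0,0,0,-0.02,0,0,0,-0.02,0,0,0,-0.02,0,0,0,-0.02,0,0,0,-0.01,0,0,0,0,0,0,0,0,0]'
python3 - <<'E'
from h import *
resid(585.5,190,290,-4.7)
g,b=grab("scene");cv2.imwrite("pics/c5.png",cv2.resize(b[60:240,150:330],None,fx=3.3,fy=3.3,interpolation=3))
E
```

```text
t: 6.6
tool_pos: [513.3, -199.3, 301.9]
tool_rot: [2.298, 2.136, -0.001]
force: [-0.2, 0.0, -5.9]
grip_width: 0.224
t 6.6 pos [ 513.3 -199.3  301.9] tooly deg -4.18 tilt [ 0.002 -0.003 -1.   ] shift [393.6  43.6  10.9] turn 0.0091 F [-0.2  0.  -5.9] w 0.224
```

View pics/c5.png

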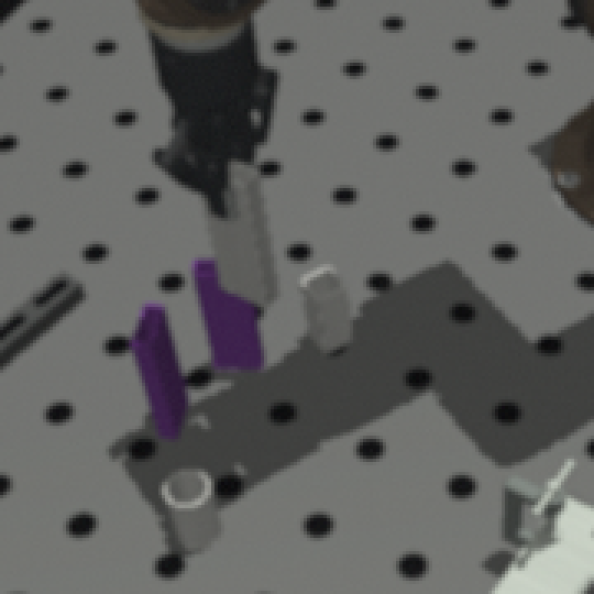

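The picture shows the stub hanging in the gripper at crop (240,235), with its neighbours still in place. Carrying it over now.

```bash
python3 -m jog '[0.01,0.001,0,-0.002,0.02,0.002,0,-0.004,0.03,0.003,0,-0.005,0.03,0.003,0,-0.005,0.03,0.003,0,-0.005,0.03,0.003,0,-0.005,0.03,0.003,0,-0.005,0.03,0.003,0,-0.005,0.03,0.003,0,-0.005,0.03,0.003,0,-0.005,0.03,0.003,0,-0.005,0.03,0.003,0,-0.004,0.02,0.002,0,-0.002,0.01,0.001,0,0,0,0,0,0,0,0,0,0]'
python3 - <<'E'
from h import *
resid(585.5,190,290,-4.7)
E
```

```text
t: 8.25
tool_pos: [561.3, 181.3, 286.9]
tool_rot: [-2.224, -2.197, 0.023]
force: [-0.2, -0.0, -4.7]
grip_width: 0.223
t 8.25 pos [561.3 181.3 286.9] tooly deg -0.71 tilt [-0.022  0.001 -1.   ] shift [ 9.  24.  -3.6] turn 0.0696 F [-0.2 -0.  -4.7] w 0.223
```

```bash
python3 -m jog '[0.004,0.01,0,0.03,0.003,0.008,0,0.03,0.002,0.005,0,0.01,0,0,0,0,0,0,0,0]'
python3 - <<'E'
from h import *
resid(585.5,190,250,-4.7)
E
```

```text
t: 8.75
tool_pos: [584.8, 185.1, 285.9]
tool_rot: [-2.306, -2.111, 0.028]
force: [-1.0, 0.1, -6.4]
grip_width: 0.224
t 8.75 pos [584.8 185.1 285.9] tooly deg -5.07 tilt [-0.023 -0.001 -1.   ] shift [ 5.   1.1 35.9] turn -0.0064 F [-1.   0.1 -6.4] w 0.224
```

```bash
python3 -m jog '[0.003,0.001,0.015,-0.005,0.002,0,0.02,0,0,0,0.02,0,0,0,0.02,0,0,0,0.01,0,0,0,0,0,0,0,0,0]'
python3 - <<'E'
from h import *
resid(585.5,190,148.4,-4.7)
g,b=grab("scene");f,a=grab("top")
cv=np.hstack([cv2.resize(b[130:290,270:400],(500,600),interpolation=3),cv2.resize(a[140:220,180:250],None,fx=4.25,fy=7.5,interpolation=3)[:, :300]])
cv2.imwrite("pics/c6.png",cv)
E
```

```text
t: 9.45
tool_pos: [583.5, 187.9, 200.4]
tool_rot: [-2.3, -2.119, 0.024]
force: [0.7, -0.6, -5.1]
grip_width: 0.226
t 9.45 pos [583.5 187.9 200.4] tooly deg -4.7 tilt [-0.021 -0.    -1.   ] shift [ 2.3  2.9 51.9] turn -0.0001 F [ 0.7 -0.6 -5.1] w 0.226
```

View pics/c6.png

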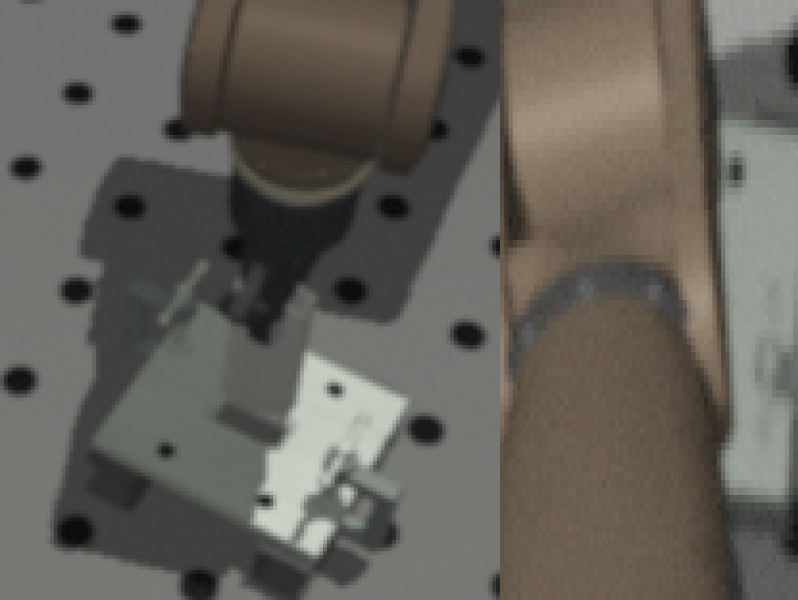

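The picture shows the stub hanging just above the slot, with its lower edge at crop (222..298, 390..415) and the slot's front edge just below. I'll zoom in with the predicted outlines overlaid.

```bash
python3 - <<'E'
from h import *
g,b=grab("scene");s=readout.state()
R=Ro.from_rotvec(s["tool_rot"]).as_matrix();L=115.4
x0,y0,x1,y1,k=315,200,360,260,10
im=cv2.resize(b[y0:y1,x0:x1],None,fx=k,fy=k,interpolation=3)
im=np.clip(im.astype(float)*1.5,0,255).astype(np.uint8); raw=im.copy()
def px(P): return ((proj(g,P)-[x0,y0]+.5)*k)
st=[s["tool_pos"]+R@np.array([u,v,L]) for u,v in((25,10),(25,-10),(-25,-10),(-25,10))]
th=np.radians(-4.7);Z=np.array([[np.cos(th),-np.sin(th)],[np.sin(th),np.cos(th)]])
sl=[np.r_[Z@np.array(q)+[585.5,190],62] for q in((15,30),(15,-30),(-15,-30),(-15,30))]
for P,c in((st,(0,0,255)),(sl,(0,255,0))):
    cv2.polylines(im,[px(P).astype(int).reshape(-1,1,2)],True,c,1)
print(np.round(st,1).tolist());print(px(st).round(),px(sl).round())
cv2.imwrite("pics/c7.png",np.hstack([raw[:,:400],im[:,:400]]))
E
```

```text
[[593.3, 212.1, 85.1], [573.4, 213.8, 85.5], [569.3, 163.9, 85.6], [589.2, 162.3, 85.2]]
[[285. 431.]
 [319. 377.]
 [158. 297.]
 [124. 350.]] [[285. 510.]
 [ 94. 412.]
 [145. 334.]
 [335. 430.]]
```

View pics/c7.png

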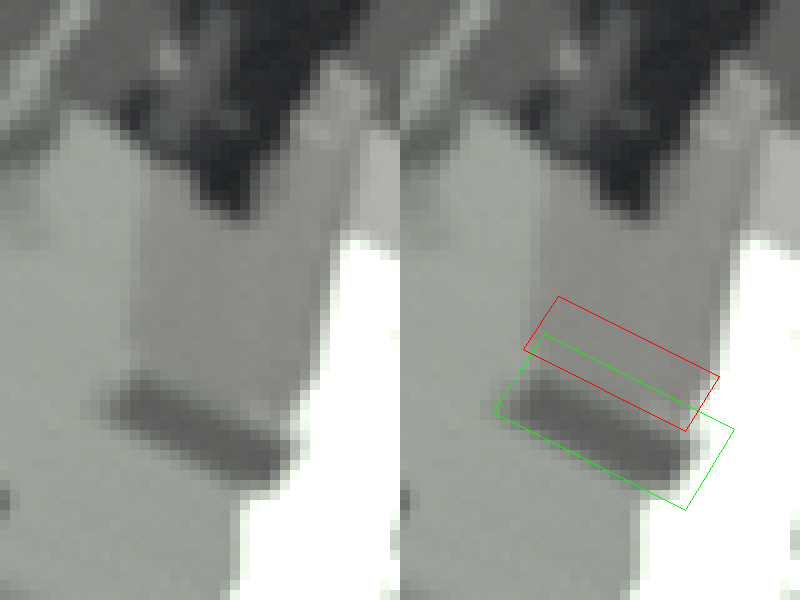

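```bash
python3 - <<'E'
from h import *
f,_=grab("top");a=cv2.imread("pics/top1.png");g,_=grab("scene");b=cv2.imread("pics/scene1.png")
G=cv2.cvtColor(a,cv2.COLOR_BGR2GRAY).astype(float)
def cross(v,lev,rev=False):
    i=np.where((v[:-1]<lev)&(v[1:]>=lev) if not rev else (v[:-1]>=lev)&(v[1:]<lev))[0]
    i=i[0] if not rev else i[-1]; return i+(lev-v[i])/(v[i+1]-v[i])
def fit(pts,ax):
    W=np.array([ray(f,p,62)[:2] for p in pts]); 
    p=np.polyfit(W[:,1-ax],W[:,ax],1); r=W[:,ax]-np.polyval(p,W[:,1-ax]); k=abs(r)<2.5; p=np.polyfit(W[k,1-ax],W[k,ax],1); return p,k.sum(),np.std((W[:,ax]-np.polyval(p,W[:,1-ax]))[k])
t=fit([(u,145+cross(G[145:165,u],190)) for u in range(205,248)],0)
bo=fit([(u,190+cross(G[190:215,u],190,True)) for u in range(194,240)],0)
l=fit([(180+cross(G[v,180:200],190),v) for v in range(172,197)],1)
r=fit([(240+cross(G[v,240:262],190,True),v) for v in range(160,180)],1)
for q in(t,bo,l,r): print(q,np.degrees(np.arctan(q[0][0])))
# slot: darkness-thresholded moment
I=255-a
for lo in (50,70): 
    p,m=big(I,206,166,236,192,lo); M=cv2.moments(p.astype(np.float32).reshape(-1,1,2)); print("slot c",ray(f,(M["m10"]/M["m00"],M["m01"]/M["m00"]),62))
A=np.array([[1,-(t[0][0]+bo[0][0])/2],[-(l[0][0]+r[0][0])/2,1]]);print("plate centre",np.linalg.solve(A,[(t[0][1]+bo[0][1])/2,(l[0][1]+r[0][1])/2]),t[0][1]-bo[0][1],l[0][1]-r[0][1])
# scene slot & angle
for lo in (60,80,100,120):
    p,m=big(255-b,322,232,350,252,lo); q=wrect(g,p,62);print("scene slot",lo,np.round(q[0],1),np.round(q[1],1),round(q[2],1))
E
```

```text
(array([8.43231264e-02, 6.45413648e+02]), np.int64(43), np.float64(0.5751708046219454)) 4.819956914302465
(array([9.14396483e-02, 4.91711926e+02]), np.int64(46), np.float64(0.35930829918756024)) 5.224576992580145
(array([-1.07117556e-01,  3.42587425e+02]), np.int64(24), np.float64(0.4896263646856776)) -6.114070383675707
(array([-7.30529727e-02,  1.41241541e+02]), np.int64(18), np.float64(0.2581786945288783)) -4.178204905879596
slot c [584.64106947 189.29773123  62.        ]
slot c [584.46104023 189.7081568   62.        ]
plate centre [585.18972701 189.19751171] 153.70172214937304 201.3458835879123
scene slot 60 [584.5 190.1] [64.2 79.7] 26.7
scene slot 80 [587.  188.6] [60.7 31.2] 85.6
scene slot 100 [588.  188.6] [56.2 26.3] 85.9
scene slot 120 [588.5 188.7] [52.9 22.6] 85.5
```

Slot estimates: top camera (584.8,189.4), scene camera (587.5,188.6), yaw −4.7°. I'll use (586,189). The stub's lower end is near (581.3,188.3) because the tool leans 0.021 rad. I'll shift it and see how a slow-up/fast-down move affects the lean.

```bash
python3 -m jog '[0.001,0.005,0,0,0,0,0,0,0,0,0,0]'
python3 -c "
from h import *
resid(586,189,148.4,-4.7)"
python3 -m jog '[0,0,-0.01,0,0,0,-0.01,0,0,0,-0.01,0,0,0,-0.01,0,0,0,0,0,0,0,0,0]'
python3 -c "
from h import *
resid(586,189,148.4,-4.7)"
python3 -m jog '[0,0,0.035,0,0,0,0,0,0,0,0,0]'
python3 -c "
from h import *
resid(586,189,148.4,-4.7)"
```

```text
t: 10.0
tool_pos: [589.4, 188.8, 201.4]
tool_rot: [-2.301, -2.12, 0.021]
force: [1.4, -0.8, -5.4]
grip_width: 0.224
t 10.0 pos [589.4 188.8 201.4] tooly deg -4.7 tilt [-0.019  0.    -1.   ] shift [-0.  -2.4 53. ] turn 0.0 F [ 1.4 -0.8 -5.4] w 0.224
t: 10.6
tool_pos: [590.4, 188.9, 246.4]
tool_rot: [-2.302, -2.121, 0.018]
force: [-1.0, 1.1, -5.3]
grip_width: 0.226
t 10.6 pos [590.4 188.9 246.4] tooly deg -4.69 tilt [-0.016  0.001 -1.   ] shift [-0.2 -2.8 98.1] turn 0.0001 F [-1.   1.1 -5.3] w 0.226
t: 10.9
tool_pos: [590.2, 189.0, 211.9]
tool_rot: [-2.302, -2.121, 0.016]
force: [0.8, 0.1, -4.2]
grip_width: 0.226
t 10.9 pos [590.2 189.  211.9] tooly deg -4.69 tilt [-0.015  0.001 -1.   ] shift [-0.3 -3.2 63.5] turn 0.0002 F [ 0.8  0.1 -4.2] w 0.226
```

The lean shrinks by about 0.0004 rad per row whichever way the tool moves. I'll let it relax with idle rows.

```bash
python3 -m jog '[0,0,0,0,0,0,0,0,0,0,0,0,0,0,0,0,0,0,0,0,0,0,0,0,0,0,0,0,0,0,0,0,0,0,0,0,0,0,0,0,0,0,0,0,0,0,0,0,0,0,0,0,0,0,0,0,0,0,0,0,0,0,0,0,0,0,0,0,0,0,0,0,0,0,0,0,0,0,0,0]'
python3 -c "
from h import *
resid(586,189,148.4,-4.7)"
```

```text
t: 12.9
tool_pos: [591.1, 189.2, 215.3]
tool_rot: [-2.304, -2.122, 0.012]
force: [-0.5, -1.3, -5.6]
grip_width: 0.224
t 12.9 pos [591.1 189.2 215.3] tooly deg -4.69 tilt [-0.012  0.002 -1.   ] shift [-0.6 -4.2 66.9] turn 0.0001 F [-0.5 -1.3 -5.6] w 0.224
```

```bash
python3 -m jog '[-0.0005,-0.003,0.01,0,0,0,0.01,0,0,0,0.01,0,0,0,0,0,0,0,0,0]'
python3 - <<'E'
from h import *
resid(587.2,189,148.4,-4.7)
g,b=grab("scene")
im=cv2.resize(b[195:260,305:370],None,fx=9,fy=9,interpolation=3);cv2.imwrite("pics/c8.png",np.clip(im.astype(float)*1.5,0,255).astype(np.uint8))
E
```

```text
t: 13.4
tool_pos: [586.9, 188.9, 181.6]
tool_rot: [-2.303, -2.122, 0.014]
force: [-0.1, 0.8, -5.5]
grip_width: 0.223
t 13.4 pos [586.9 188.9 181.6] tooly deg -4.69 tilt [-0.013  0.001 -1.   ] shift [ 0.2  0.7 33.2] turn 0.0002 F [-0.1  0.8 -5.5] w 0.223
```

View pics/c8.png

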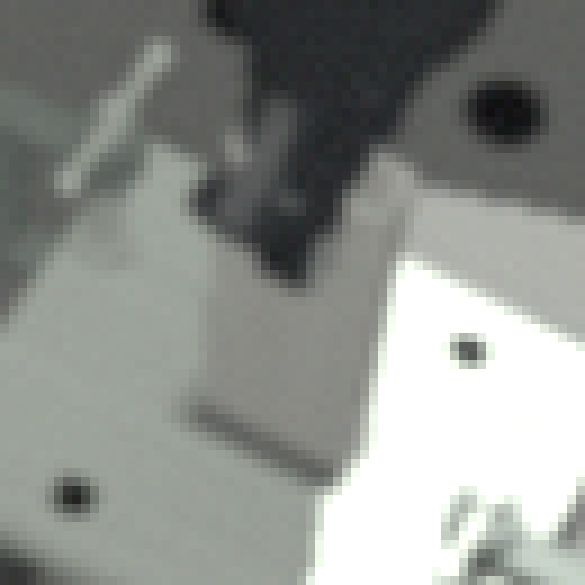

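The picture shows the stub end just above the slot, with an even dark strip at (190,410)–(335,475) in front of it. It's aligned within the bevel, so I'll descend gently.

```bash
python3 -m jog '[0,0.0005,0.004,0,0,0,0.004,0,0,0,0.004,0]'
python3 -c "
from h import *
resid(587.2,189,148.4,-4.7)"

```

```text
t: 13.75
tool_pos: [588.2, 188.7, 170.5]
tool_rot: [-2.304, -2.124, 0.01]
force: [0.4, -2.4, -3.3]
grip_width: 0.226
t 13.75 pos [588.2 188.7 170.5] tooly deg -4.67 tilt [-0.01   0.001 -1.   ] shift [ 0.2 -0.8 22.1] turn 0.0004 F [ 0.4 -2.4 -3.3] w 0.226
```

```bash
python3 -m jog '[0,-0.0005,0.004,0,0,0,0.004,0,0,0,0.004,0]'
python3 -c "
from h import *
resid(587.2,189,148.4,-4.7)"

```

```text
t: 14.05
tool_pos: [587.7, 188.3, 157.7]
tool_rot: [-2.305, -2.124, 0.01]
force: [0.1, -1.2, -4.1]
grip_width: 0.221
t 14.05 pos [587.7 188.3 157.7] tooly deg -4.69 tilt [-0.01   0.001 -1.   ] shift [ 0.7 -0.5  9.3] turn 0.0002 F [ 0.1 -1.2 -4.1] w 0.221
```

```bash
python3 -m jog '[0.0005,0,0.004,0,0,0,0.0035,0,0,0,0,0,0,0,0,0]'
python3 - <<'E'
from h import *
resid(587.2,189,150.4,-4.7)
g,b=grab("scene")
im=cv2.resize(b[180:260,300:380],None,fx=7,fy=7,interpolation=3);cv2.imwrite("pics/c9.png",np.clip(im.astype(float)*1.5,0,255).astype(np.uint8))
K=lambda P:(proj(g,P)-[300,180]+.5)*7
s=readout.state();R=Ro.from_rotvec(s["tool_rot"]).as_matrix()
for u,v in((25,10),(25,-10),(-25,-10),(-25,10)):
    print("rim pred", K(s["tool_pos"]+R@np.array([u,v,115.4-140])).round())
E
```

```text
t: 14.45
tool_pos: [587.6, 188.5, 148.5]
tool_rot: [-2.305, -2.124, 0.012]
force: [0.9, -2.1, -3.9]
grip_width: 0.226
t 14.45 pos [587.6 188.5 148.5] tooly deg -4.69 tilt [-0.011  0.    -1.   ] shift [ 0.4 -0.5 -1.9] turn 0.0002 F [ 0.9 -2.1 -3.9] w 0.226
rim pred [[324. 334.]]
rim pred [[349. 294.]]
rim pred [[228. 235.]]
rim pred [[203. 274.]]
```

View pics/c9.png

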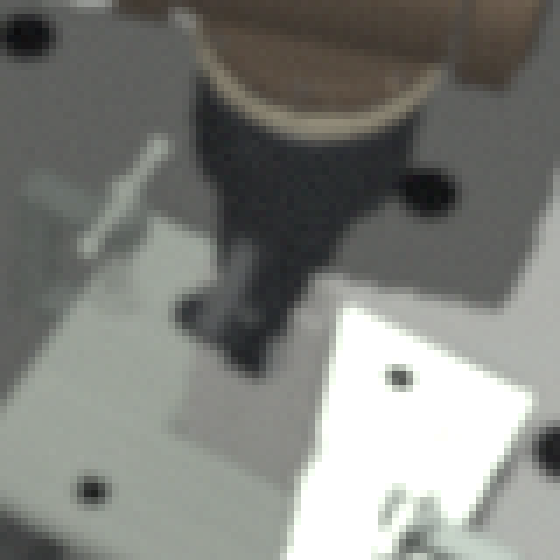

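The picture shows the stub down through the slot, held upright with no dark gap left in front. Protrusion is 16.9 mm by the tool height, so I'll lift slightly to about 15 mm and let it settle.

```bash
python3 -m jog '[0.0003,0,-0.0012,0,0,0,0,0,0,0,0,0,0,0,0,0]'
python3 - <<'E'
from h import *
resid(587.2,189,150.4,-4.7)
f,a=grab("top");g,b=grab("scene")
cv2.imwrite("pics/c10.png",cv2.resize(b,None,fx=1.4,fy=1.4,interpolation=3))
resid(587.2,189,150.4,-4.7); s=readout.state();print(np.round(s["joint_vel"],3),s["moment"])
E
```

```text
t: 14.9
tool_pos: [587.7, 188.7, 149.7]
tool_rot: [-2.305, -2.124, 0.012]
force: [1.6, -2.1, -7.1]
grip_width: 0.221
t 14.9 pos [587.7 188.7 149.7] tooly deg -4.68 tilt [-0.011 -0.    -1.   ] shift [ 0.3 -0.5 -0.7] turn 0.0003 F [ 1.6 -2.1 -7.1] w 0.221
t 15.0 pos [587.7 188.7 149.7] tooly deg -4.68 tilt [-0.01 -0.   -1.  ] shift [ 0.3 -0.5 -0.7] turn 0.0003 F [ 1.4 -2.8 -5.3] w 0.221
[-0.001  0.    -0.001 -0.002  0.001 -0.002] [-0.67681429 -0.31952194 -0.01071897]
```

View pics/c10.png

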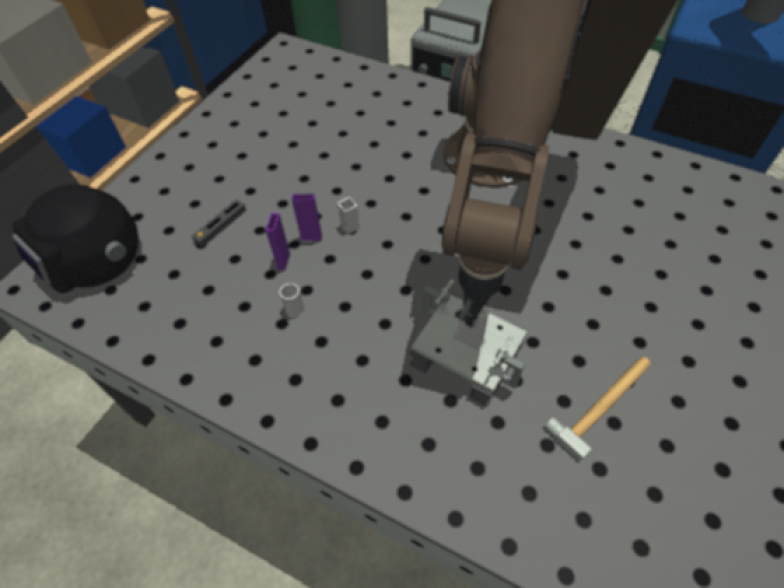

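The stub stands in the slot and everything else is where it was. Protrusion is about 15.7 mm, the arm is still and forces are small, so I'm handing in.

```bash
python3 -c "
from h import *
print(job.hand_in()); resid(587.2,189,150.4,-4.7)"
```

```text
the job is handed in; nothing more can be done
None
the job is handed in; nothing more can be done
```

The stub is through the slot in the foot plate and still held in the gripper at 80 N. I handed in at about 15 s of the 43 s allowed; no verdict was given.

Last checks before handing in:
- **Depth:** about 15.7 mm sticks out below the plate. That comes from the tool height and assumes the stub didn't slip in the grip; the underside isn't visible to the cameras.
- **Upright:** the tool leans about 0.01 rad (0.6°). I could only reduce this lean, not remove it.
- **Still, and low force:** the arm was at rest. The outside force was about 6 N, mostly the stub's own weight.
- **Other pieces:** the final picture shows the two bystander tubes, the purple pieces, the stop bar and the hammer where they started.

The two cameras disagreed by about 3 mm on the slot's x position. I aimed between them, and the stub went in with only a few newtons of side force.

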